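# Uncap the hardness probe and click its reference block home

### The arm

A 6-joint arm with a two-finger parallel gripper is mounted at the origin on the work surface. World frame = base frame: x ahead of the robot, y to its left, z up, the work surface at z = 0. Lengths are in m, angles in rad, forces in N, time in s.
With the tool pointing down it reaches from about 0.3 to 0.75 m from the base axis. Payload 8.5 kg.
Tool frame: the origin (TCP) lies midway between the tips of the shut fingers; the grasp point (between the pads) lies 19 mm behind it; x points along the fingers, y is the direction in which the jaws open and shut, and the axes are right-handed (so a half turn about x gives the same grasp; the last joint's range is limited). The gripper opens to 88 mm and grips with 3 to 60 N. Pads are 18 mm wide; open, the fingers measure 123 mm over their backs; the gripper's body (75 mm by 187 mm) begins 45 mm behind the grasp point.
Start: joints at [-1.481, 0.381, 1.297, -0, 1.464, -0.215], TCP at [0.165, -0.525, 0.239] pointing down, gripper open.
Joint ranges: [-3.11, 3.11], [-0.89, 2.33], [0.22, 2.48], [-1.42, 4.56], [0.17, 2.85], [-2.88, 2.88]. Speed limits (rad/s): [2.39, 2.39, 3.14, 3.14, 3.14, 3.14].

### API

Orientations are given as [roll, pitch, yaw] about the fixed x, y, z axes, in that order (R = Rz(yaw) Ry(pitch) Rx(roll)).
In Python, from bench import robot gives the robot as it stands.
- The arm moves only by the tool carry_out, never from a script. Its argument "series" is a list that holds one entry, the list of rows, each a list of 5 numbers: the closure in counts, from 0 (fully open) to 255 (shut), then the shift along the tool's x, y, z in m, then the turn about the tool's x in degrees. In form: [[[claw, dx, dy, dz, spin], ...]]. A call has 1 to 8 rows; each row is the pose to reach, as a shift and turn from the pose measured when the call began, along the tool's axes at that moment; what a row does not reach only later rows make up. A row lasts 1/10 s, in which the tool goes at most 50 mm and 8.59 degrees, less where a joint would pass 70% of its speed; a pose out of reach is approached as far as the arm can. A call with a gripper value outside its range is refused whole. The fingers move at their own pace and stop on an object; "squeeze" is the grip in N (left out, the last holds). Time passes only in rows, so rows that repeat a pose let the fingers close. It gives the time, the measured TCP pose, the force and the opening at its end, in the units of the state.
- robot.read_state(): the state, without advancing time (a new reading comes with each control period).
- robot.get_image(name): name is "side" or "top"; returns the picture (420x560x3 uint8, blue, green, red); there is no depth.
- robot.camera_params(name): a dict with "intrinsics" (3x3 intrinsics, pixels), "world_from_camera" (4x4, takes a point from camera to world coordinates). Camera axes: x right, y down, z forward; pixel columns grow to the right and rows downward; lengths in m; the calibration is good to about 2 mm. A picture is of the moment at which its call begins. camera_params takes no time and is no camera call.
- robot.job_done(): hands the job in, once; it reports no verdict.
The state is a dict: "time_s": time; "joint_pos": joint angles; "joint_vel": joint speeds; "tau": joint torques, N m; "eef_pos": TCP position; "orientation": TCP orientation; "contact_force": force on the tool from outside, world axes, zero at the start; "moment": the same for the moment, N m; "gripper_width": opening from 0.0 (shut) to 1.0 (fully open).
Only numpy, scipy, OpenCV 4.12 (cv2) and the standard library are available. Lean on these libraries where they do the work, as an engineer would, in place of code of your own. Each camera call takes 0.05 s, during which the arm holds its last target. There are 200 camera calls.

### The job

Get the portable hardness probe ready for its daily check: lift the red cap off the leaning probe and set it down gently in the round black holder, closed end up, and let go of it. Then slide the blue carrier with the steel reference block into its guide, right up to the end stop, so that the orange spring catch clicks shut behind it. Leave the other things on the bench where they are.

Things in the scene. Friction and masses are not known exactly. Their poses are not given: they have to be found in the camera images.
- cap_center (a point): red plastic cap: round cup, 36 mm outside, 42 mm long, bore 29 mm and 38 mm deep, 30 g; point: its centre, half-way. +z runs along its axis to the closed end. At first it stands loose (1.5 mm play) over the probe's nose, axis 35 deg from vertical, so it must first travel 38 mm along its axis. Best gripped 10 mm beyond this point along +z, so that fingertips clear the holder's rim
- probe_tip (a point): centre of the flat end of the probe's nose, inside the cap at the start: the cap's centre then lies 17 mm below this point along the probe's axis. The axes are the stand's. The nose is 26 mm thick, the body behind the cap's mouth 30 mm; clear all round for 60 mm below the tip
- stand: fixed stand that holds the steel probe; grey foot 130 x 90 mm; origin on the bench. The probe leans 35 deg from vertical towards the stand's -x (roughly to the robot): its axis, pointing out of the tip, is (-0.574, 0, 0.819) in the stand's axes. The cap, about 180 mm above the bench, is its highest part
- holder: fixed round black dish, 60 mm across and 12 mm high, with a round flat-bottomed recess 46 mm wide and 8 mm deep for the cap; origin: centre of its underside on the bench; the recess floor is 4 mm above it
- carrier_center (a point): blue carrier plate 72 x 72 x 8 mm with a steel block on its middle, 30 mm along x, 40 mm along y, its top 40 mm above the plate's underside; 330 g; the same either way round. Point: centre, 20 mm above the underside; it slides in along its x. Grip the block across its 30 mm (fingers fore and aft along x), 12 mm above this point: the fingers then pass between the guide's lips
- nest: fixed guide for the carrier on an aluminium plate 130 mm wide, 5 mm thick, from x = -131 to +45 mm; origin: underside, below the carrier's centre when fully home. The carrier slides on the plate along +x, its x along this x, to the end stop at x = +36 mm (13 mm high). Lips overhang the carrier's sides from x = -34 to +40 mm, 62 mm apart, tops 19 mm above the bench: it cannot go in from above
- guide_mouth (a point): point on top of the guide's plate, 105 mm in front of home (nest x = -105 mm): a carrier set down centred here lies free of all walls. Ahead, from nest x = -86 to -64 mm, blue flared walls narrow from 97 to 76 mm; from there on walls leave 75 mm (1.5 mm play each side). The axes are the nest's
- guide_home (a point): point on top of the guide's plate where the middle of the carrier's underside lies when it is fully home; axes as the nest's
- catch (a joint): orange spring catch at the guide's +y side, sliding sideways: 0 m = shut, up to 0.010 as it is pushed aside; 1 N preload, 250 N/m. Its tooth stands 7.5 mm into the channel from nest x = -62 to -38 mm, with a slanting face to the mouth. The carrier's edge pushes it about 6 mm aside; it springs shut once the carrier is within 2 mm of the end stop. Sliding in takes under 12 N
- catch_tooth (a point): the tip of the catch's tooth, on its straight latching face, which stands behind the carrier's rear edge at the end
- disc: bystander: flat bare steel disc, 64 mm across, 15 mm thick; leave alone
- driver: bystander: screwdriver lying on the bench; leave alone
- tray: bystander: empty red tray, 90 x 170 x 35 mm; leave alone
- jar: bystander: small closed jar, 60 mm across, 90 mm tall; leave alone
- marker: bystander: green marker pen, 16 mm thick, 110 mm long; leave alone
- vblock: bystander: dark steel V-block, 50 x 60 x 36 mm; leave alone
- mug: bystander: white mug, 80 mm across, 90 mm tall; leave alone

How it is judged:
On the way, in this order (a step that is already met when the one before it is completed fails the run):
1. the cap stands in the holder, closed end up, let go (horizontal distance between cap_center and holder below 0.009 m and angle between cap_center's own z axis and vertical below 0.12 rad and z of cap_center in the frame of holder between 0.021 and 0.029 m and contact force between the fingers and cap below 0.1 N), for 0.2 s.
2. the carrier, in its guide, pushes the catch aside (value of joint catch above 0.003 m and x of carrier_center in the frame of nest between -0.1 and -0.001 m and y of carrier_center in the frame of nest between -0.01 and 0.01 m).
At the end, for the whole second after the job is handed in: The cap stands free in the holder's recess, closed end up (within 9 mm of the middle, within 7 deg of upright, on the recess floor); the carrier lies in its guide within 3.5 mm of fully home, flat, with the catch shut behind it (within 1.5 mm of its rest); both are at rest (all of step 1 and x of carrier_center in the frame of nest between -0.0035 and 0.002 m and y of carrier_center in the frame of nest between -0.0035 and 0.0035 m and z of carrier_center in the frame of nest between 0.022 and 0.028 m and value of joint catch below 0.0015 m and linear speed of each of cap, carrier below 0.02 m/s); the robot touches nothing.
It fails at once if a bystander is moved more than 30 mm (distance of any of disc, driver, tray, jar, marker, vblock, mug from where it was at the start of the episode above 0.03 m).
It fails at once if the cap drops or slams into the holder (faster than 0.6 m/s there) (horizontal distance between cap_center and holder below 0.035 m and z of cap_center in the frame of holder below 0.07 m and linear speed of cap above 0.6 m/s).
It also fails if it takes over 53 s, if anything falls off the work surface, if the arm or the gripper's body presses on something with over 40 N, if the wrist force passes 120 N, or if a joint passes its speed limit or range.

## Working session

There is one attempt and no reset: what is moved stays moved. The work goes in short steps, Python scripts to look and compute and a tool call to move; the robot and the scene stay as the last step left them, time stands still between calls to the robot, and variables do not carry over. Pictures are saved under pics/ and viewed, about 8 in all and at most 12, crops included, and the job is handed in when it is done.

Besides the shell and the picture viewer there is one more tool, called after "Request:" as name(argument=value, ...) on one line, values as JSON. carry_out: Moves the arm, as the interface text tells. Its arguments: {"type":"object","properties":{"series":{"type":"array"},"squeeze":{"type":"number"}},"required":["series"]}

```bash
mkdir -p pics; ls; python3 - <<'E'
from bench import robot
import cv2
for n in("side","top"):
    im=robot.get_image(n); cv2.imwrite(f"pics/{n}0.png",im)
    p=robot.camera_params(n); print(n,p["intrinsics"],p["world_from_camera"])
s=robot.read_state(); print(s)
E
```

```text
pics
side [[446.92188176   0.         275.60510436]
 [  0.         446.92188176 204.73945359]
 [  0.           0.           1.        ]] [[ 0.82664701 -0.36061548  0.43198518 -0.03551303]
 [-0.56246337 -0.5527273   0.61492072 -0.83137639]
 [ 0.01702007 -0.75129821 -0.65974337  1.06058954]
 [ 0.          0.          0.          1.        ]]
top [[475.21871244   0.         283.62750176]
 [  0.         475.21871244 202.60570557]
 [  0.           0.           1.        ]] [[-0.00439082 -0.98655533  0.1633686   0.39786939]
 [-0.99998944  0.00410988 -0.00205762  0.00594316]
 [ 0.00135853 -0.16337591 -0.98656296  1.26786158]
 [ 0.          0.          0.          1.        ]]
{'time_s': 0.1, 'joint_pos': array([-1.48128242e+00,  3.81119479e-01,  1.29812641e+00, -1.05177657e-05,
        1.46365155e+00, -2.15305966e-01]), 'joint_vel': array([-5.77319259e-04, -1.35414432e-03, -3.95376788e-03, -4.63565211e-04,
        1.48306396e-05, -6.17162995e-04]), 'tau': array([ 2.80237298e-03, -4.38657904e+01, -2.24910790e+01,  7.14035472e-02,
        3.42485122e-02, -6.92375488e-05]), 'eef_pos': array([ 0.16503569, -0.52439024,  0.23822419]), 'orientation': array([-1.77808891,  1.5694915 ,  1.66832474]), 'contact_force': array([ 0.0249191 , -0.13946613, -0.1597646 ]), 'moment': array([ 0.00166377, -0.0303026 ,  0.01384068]), 'gripper_width': 0.9999691433743016}
```

View pics/side0.png

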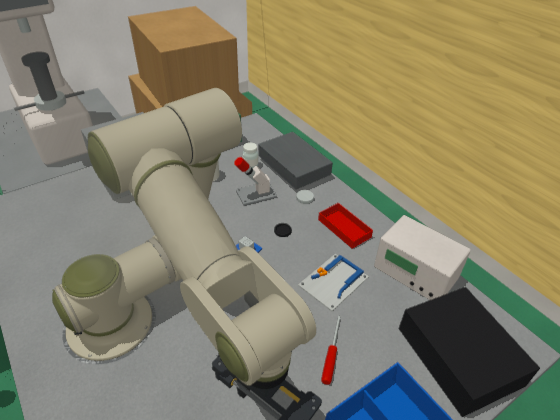

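View pics/top0.png

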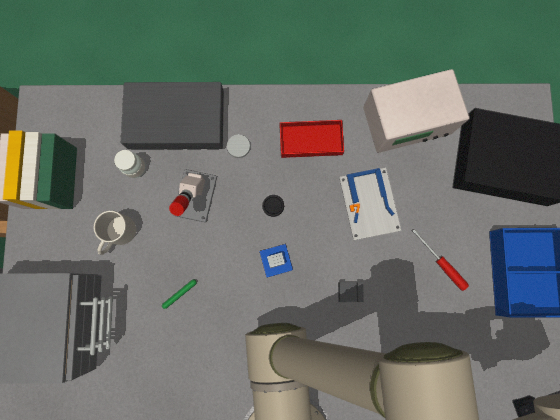

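```bash
cat > h.py <<'E'
import cv2,numpy as np
from bench import robot
P={n:robot.camera_params(n) for n in("side","top")}
def ray(n,u,v):
    K=P[n]["intrinsics"];T=P[n]["world_from_camera"]
    d=T[:3,:3]@np.linalg.solve(K,[u,v,1.]);return T[:3,3],d
def at(n,u,v,z):
    o,d=ray(n,u,v);return o+d*(z-o[2])/d[2]
def proj(n,p):
    T=np.linalg.inv(P[n]["world_from_camera"]);c=P[n]["intrinsics"]@(T[:3,:3]@np.asarray(p,float)+T[:3,3]);return c[:2]/c[2]
def tri(a,b):
    A=[];r=[]
    for n,(u,v) in (("top",a),("side",b)):
        o,d=ray(n,u,v);d=d/np.linalg.norm(d);M=np.eye(3)-np.outer(d,d);A.append(M);r.append(M@o)
    return np.linalg.lstsq(np.vstack(A),np.hstack(r),rcond=None)[0]
def crop(im,x0,y0,w,h,s,name):
    c=cv2.resize(im[y0:y0+h,x0:x0+w],None,fx=s,fy=s,interpolation=cv2.INTER_CUBIC)
    for i in range(0,w,10):
        cv2.line(c,(i*s,0),(i*s,6 if (x0+i)%50 else 16),(0,255,255),1)
        if (x0+i)%20==0: cv2.putText(c,str(x0+i),(i*s+2,16),0,.4,(0,255,255),1)
    for j in range(0,h,10):
        cv2.line(c,(0,j*s),(8,j*s),(0,255,255),1)
        if (y0+j)%20==0: cv2.putText(c,str(y0+j),(10,j*s+5),0,.4,(0,255,255),1)
    cv2.imwrite(name,c)
E
python3 - <<'E'
from h import *
t=cv2.imread("pics/top0.png");s=cv2.imread("pics/side0.png")
crop(t,160,160,140,120,5,"pics/t1.png")
a=t[160:245,330:410]; crop(t,330,160,80,85,6,"pics/t2.png"); crop(s,225,140,155,170,4,"pics/s1.png")
x=cv2.imread("pics/t2.png");y=cv2.imread("pics/s1.png")
E
```

```text
(no output)
```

View pics/t1.png

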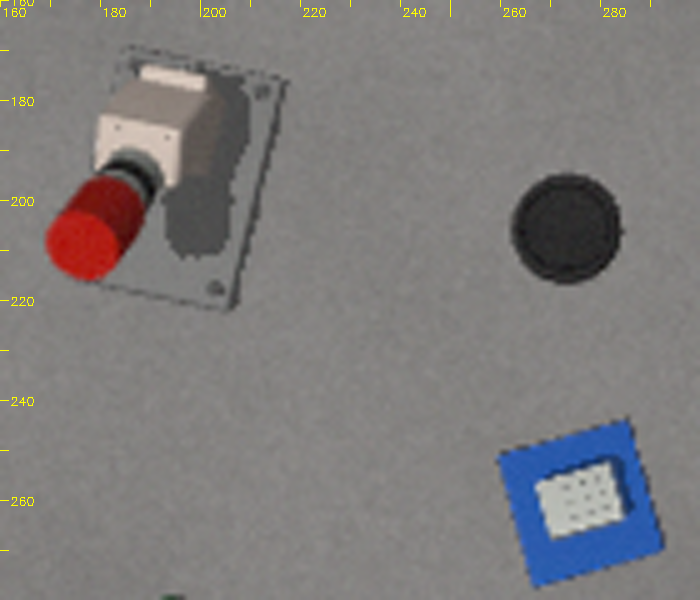

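View pics/t2.png

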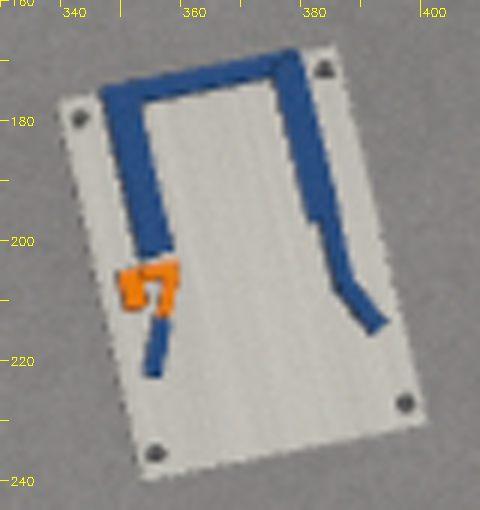

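View pics/s1.png

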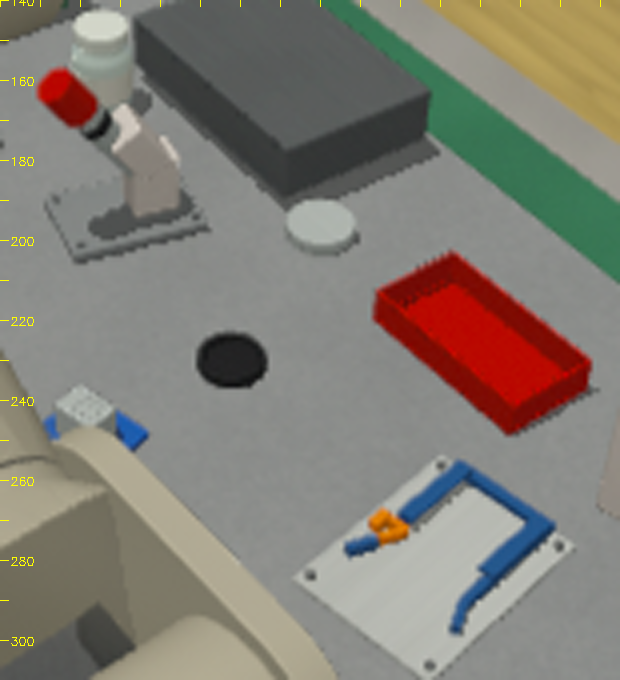

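```bash
cat > m.py <<'E'
from h import *
from scipy.optimize import least_squares,minimize
def px(c,x0,y0,s): return [( (u+.5)/s-.5+x0,(v+.5)/s-.5+y0) for u,v in c]
def rect(c,z,xs,ys,name):  # c: corner pixels, model corners -> pose by LSQ
    w=np.array([at("top",u,v,z)[:2] for u,v in c]);m=np.array(list(zip(xs,ys)))
    print(name,"edges",[round(float(np.linalg.norm(w[i]-w[i-1])),4) for i in range(4)])
    f=lambda p:(m@np.array([[np.cos(p[2]),np.sin(p[2])],[-np.sin(p[2]),np.cos(p[2])]])+p[:2]-w).ravel()
    r=least_squares(f,[*w.mean(0),.2]);print(" x,y,yaw",r.x.round(4),"res",np.abs(r.fun).max().round(4));return r.x
# corners in order image TL,TR,BR,BL = (+x,+y),(+x,-y),(-x,-y),(-x,+y)
n=rect(px([(60,100),(338,45),(427,425),(145,480)],330,160,6),.005,[.045,.045,-.131,-.131],[.065,-.065,-.065,.065],"nest")
k=rect(px([(498,455),(628,418),(664,548),(536,587)],160,160,5),.008,[.036,.036,-.036,-.036],[.036,-.036,-.036,.036],"carrier plate")
k2=rect(px([(536,485),(612,460),(628,522),(551,540)],160,160,5),.040,[.015,.015,-.015,-.015],[.02,-.02,-.02,.02],"block")
R=lambda a:np.array([[np.cos(a),-np.sin(a)],[np.sin(a),np.cos(a)]])
print("mouth",n[:2]+R(n[2])@[-.105,0])
h=px([(567,229)],160,160,5)[0];print("holder top",at("top",*h,.012));hs=px([(232,360)],225,140,4)[0];print("holder side",at("side",*hs,.012),"tri",tri(h,hs))
# nest z-check: side corners
for c,q in zip([(440,458),(577,545),(430,680),(295,578)],[(.045,.065),(.045,-.065),(-.131,-.065),(-.131,.065)]):
    print("nest side",at("side",*px([c],225,140,4)[0],.005)[:2].round(4),(n[:2]+R(n[2])@q).round(4))
# cap by silhouettes
ims={a:cv2.imread(f"pics/{a}0.png") for a in("top","side")};box={"top":(160,185,200,225),"side":(228,150,255,178)}
masks={}
for a,im in ims.items():
    b,g,r=[im[...,i].astype(int) for i in range(3)];m=((r>70)&(r>2.2*g)&(r>2.2*b)).astype(np.uint8)
    x0,y0,x1,y1=box[a];M=np.zeros_like(m);M[y0:y1,x0:x1]=m[y0:y1,x0:x1];masks[a]=M;print(a,M.sum())
th=np.linspace(0,2*np.pi,60)
def model(p,a,S=8):
    t=np.radians(35);ax=np.array([-np.sin(t)*np.cos(p[3]),-np.sin(t)*np.sin(p[3]),np.cos(t)]);e1=np.array([-np.sin(p[3]),np.cos(p[3]),0]);e2=np.cross(ax,e1)
    pts=[p[:3]+s*.021*ax+.018*(np.cos(q)*e1+np.sin(q)*e2) for s in(-1,1) for q in th]
    uv=np.array([proj(a,x) for x in pts]);x0,y0,x1,y1=box[a]
    hull=cv2.convexHull(((uv-[x0-.5,y0-.5])*S).astype(np.float32)).astype(np.int32)
    c=np.zeros(((y1-y0)*S,(x1-x0)*S),np.float32);cv2.fillPoly(c,[hull],1);return cv2.resize(c,(x1-x0,y1-y0),interpolation=cv2.INTER_AREA)
def cost(p):
    return sum(np.abs(model(p,a)-masks[a][box[a][1]:box[a][3],box[a][0]:box[a][2]]).sum() for a in masks)
p0=tri((178,205),(241,164));print("cap start",p0)
b=min((minimize(cost,[*p0[:2],z,y],method="Nelder-Mead",options=dict(initial_simplex=None,maxiter=600,xatol=1e-4,fatol=.05)) for z in(.17,.18,.19) for y in(-.4,-.2,.1)),key=lambda r:r.fun)
print("cap x y z yaw",b.x.round(4),"cost",b.fun)
E
python3 m.py
```

```text
nest edges [0.1757, 0.1295, 0.1767, 0.1284]
 x,y,yaw [ 0.6472 -0.2211  0.19  ] res 0.0008
carrier plate edges [0.0719, 0.0715, 0.0708, 0.0701]
 x,y,yaw [0.4535 0.0243 0.2778] res 0.0012
block edges [0.0291, 0.0411, 0.0327, 0.0405]
 x,y,yaw [0.4521 0.0237 0.2648] res 0.0016
mouth [ 0.54412502 -0.24096932]
holder top [0.5983713  0.03179621 0.012     ]
holder side [0.59977654 0.0288182  0.012     ] tri [0.59991553 0.03120535 0.00970183]
nest side [ 0.6791 -0.1478] [ 0.6791 -0.1488]
nest side [ 0.7089 -0.2741] [ 0.7037 -0.2765]
nest side [ 0.5365 -0.3072] [ 0.5309 -0.3097]
nest side [ 0.5108 -0.1811] [ 0.5063 -0.1821]
top 271
side 138
cap start [0.57805851 0.25435485 0.15308272]
cap x y z yaw [ 0.5776  0.2521  0.1552 -0.2135] cost 55.328125
```

```bash
cat > g.py <<'E'
from h import *
from scipy.spatial.transform import Rotation as Ro
def go(pos,jawyaw=None,show=True):
    """shift in tool axes + spin (deg) to bring the TCP to pos, jaw axis to jawyaw (mod pi)"""
    s=robot.read_state();R=Ro.from_euler("xyz",s["orientation"]).as_matrix()
    d=R.T@(np.asarray(pos)-s["eef_pos"])
    sp=0
    if jawyaw is not None:
        cur=np.arctan2(R[1,1],R[0,1]); e=(jawyaw-cur+np.pi/2)%np.pi-np.pi/2; sp=-np.degrees(e) # tool x down
    print("t",round(s["time_s"],2),"tcp",s["eef_pos"].round(4),"F",s["contact_force"].round(2),"w",round(s["gripper_width"],3),"q6",s["joint_pos"][5].round(2))
    print("shift",d.round(4),"spin",round(sp,2),"axes",R.T.round(3).tolist())
E
python3 - <<'E'
from g import *
yaw=-.215;c=np.array([.5776,.2521,.1552]);ax=np.array([-.574*np.cos(yaw),-.574*np.sin(yaw),.819])
print("closed end px",proj("top",c+.021*ax),proj("side",c+.021*ax),"probe dir mouth",proj("top",c-.021*ax))
g=c+.01*ax;print("grip",g)
go(g+[0,0,.07-.019],yaw+np.pi/2)
E
```

```text
closed end px [175.96280994 208.74008265] [237.5482488 160.4943816] probe dir mouth [181.58669089 201.22035839]
grip [0.57199216 0.25332461 0.16339   ]
t 0.1 tcp [ 0.165  -0.5244  0.2382] F [ 0.02 -0.14 -0.16] w 1.0 q6 -0.22
shift [ 0.0248 -0.6197 -0.6216] spin 29.78 axes [[-0.0, 0.001, -1.0], [0.3, -0.954, -0.001], [-0.954, -0.3, -0.0]]
```

Request:
carry_out(series=[[[0, 0, -0.62, -0.622, 29.8], [0, 0, -0.62, -0.622, 29.8], [0, 0, -0.62, -0.622, 29.8], [0, 0, -0.62, -0.622, 29.8], [0, 0, -0.62, -0.622, 29.8], [0, 0, -0.62, -0.622, 29.8], [0, 0, -0.62, -0.622, 29.8], [0, 0, -0.62, -0.622, 29.8]]], squeeze=5)

```text
time_s: 0.9
eef_pos: [0.3505, -0.1688, 0.2389]
orientation: [-1.273, 1.569, 1.653]
contact_force: [0.8, -1.6, 0.0]
gripper_width: 1.001
```

```bash
python3 -c "
from g import *
go([.572,.2533,.238],-.215+np.pi/2);print(robot.read_state()['joint_pos'].round(2))"
```

```text
t 0.9 tcp [ 0.3505 -0.1688  0.2389] F [ 0.83 -1.62  0.04] w 1.001 q6 1.03
shift [ 0.0014 -0.4597 -0.1259] spin -0.05 axes [[-0.0, 0.001, -1.0], [-0.214, -0.977, -0.001], [-0.977, 0.214, 0.0]]
[-0.76  0.09  1.69  0.    1.36  1.03]
```

Request:
carry_out(series=[[[0, 0, -0.46, -0.126, 0], [0, 0, -0.46, -0.126, 0], [0, 0, -0.46, -0.126, 0], [0, 0, -0.46, -0.126, 0], [0, 0, -0.46, -0.126, 0], [0, 0, -0.46, -0.126, 0], [0, 0, -0.46, -0.126, 0], [0, 0, -0.46, -0.126, 0]]])

```text
time_s: 1.7
eef_pos: [0.536, 0.1859, 0.239]
orientation: [-0.813, 1.57, 2.113]
contact_force: [0.5, -1.0, 0.2]
gripper_width: 1.003
```

```bash
python3 -c "
from g import *
go([.572,.2533,.238],-.215+np.pi/2)"
```

```text
t 1.7 tcp [0.536  0.1859 0.239 ] F [ 0.46 -1.04  0.24] w 1.003 q6 1.91
shift [ 0.0011 -0.0736 -0.0207] spin -0.03 axes [[-0.001, 0.001, -1.0], [-0.214, -0.977, -0.001], [-0.977, 0.214, 0.001]]
```

Request:
carry_out(series=[[[0, 0, -0.074, -0.021, 0], [0, 0, -0.074, -0.021, 0], [0, 0, -0.074, -0.021, 0], [0, 0.01, -0.074, -0.021, 0]]])

```text
time_s: 2.1
eef_pos: [0.5726, 0.2538, 0.2292]
orientation: [-1.879, 1.57, 1.048]
contact_force: [-0.1, -0.6, 0.2]
gripper_width: 0.999
```

```bash
python3 -c "
from g import *
go([.572,.2533,.1444],-.215+np.pi/2)
t=robot.get_image('side');cv2.imwrite('pics/s2f.png',t);crop(t,200,80,110,120,5,'pics/s2.png')"
```

```text
t 2.1 tcp [0.5726 0.2538 0.2292] F [-0.06 -0.56  0.18] w 0.999 q6 2.01
shift [0.0848 0.0007 0.0005] spin 0.02 axes [[0.001, 0.001, -1.0], [-0.213, -0.977, -0.001], [-0.977, 0.213, -0.0]]
```

View pics/s2.png

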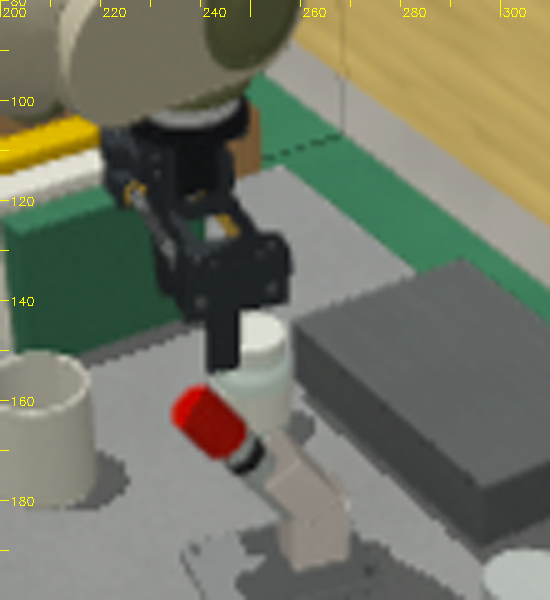

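Request:
carry_out(series=[[[0, 0.05, 0, 0, 0], [0, 0.085, 0, 0, 0], [0, 0.085, 0, 0, 0], [90, 0.085, 0, 0, 0], [90, 0.085, 0, 0, 0]]])

```text
time_s: 2.65
eef_pos: [0.5723, 0.2527, 0.1444]
orientation: [-1.869, 1.57, 1.056]
contact_force: [0.3, 0.3, 0.3]
gripper_width: 0.842
```

```bash
python3 -c "
from g import *
go([.572,.2533,.1444],-.215+np.pi/2)
t=robot.get_image('top');crop(t,140,160,100,80,6,'pics/t3.png')"
```

```text
t 2.65 tcp [0.5723 0.2527 0.1444] F [0.3  0.31 0.3 ] w 0.842 q6 2.01
shift [-0.     -0.0005  0.0004] spin -0.08 axes [[0.001, 0.001, -1.0], [-0.215, -0.977, -0.001], [-0.977, 0.215, -0.0]]
```

View pics/t3.png

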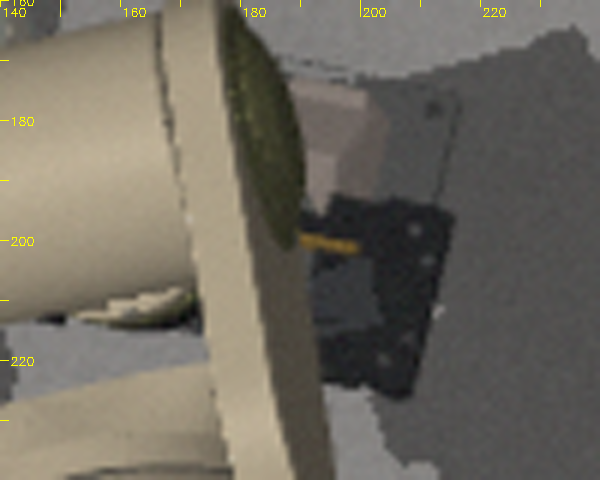

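Request:
carry_out(series=[[[255, 0, 0, 0, 0], [255, 0, 0, 0, 0], [255, 0, 0, 0, 0], [255, 0, 0, 0, 0], [255, 0, 0, 0, 0], [255, 0, 0, 0, 0], [255, 0, 0, 0, 0], [255, 0, 0, 0, 0]]], squeeze=5)

```text
time_s: 3.5
eef_pos: [0.5725, 0.2542, 0.1446]
orientation: [-1.886, 1.567, 1.04]
contact_force: [0.3, 5.3, 0.7]
gripper_width: 0.396
```

```bash
python3 -c "
from g import *
go([.572,.2533,.1444],-.215+np.pi/2)"
```

```text
t 3.5 tcp [0.5725 0.2542 0.1446] F [0.28 5.35 0.67] w 0.396 q6 2.01
shift [0.0002 0.001  0.0003] spin -0.03 axes [[0.002, 0.004, -1.0], [-0.214, -0.977, -0.004], [-0.977, 0.214, -0.001]]
```

Request:
carry_out(series=[[[255, 0, -0.001, 0, 0], [255, 0, -0.002, 0, 0], [255, 0, -0.002, 0, 0]]])

```text
time_s: 3.8
eef_pos: [0.5728, 0.2561, 0.1446]
orientation: [-1.819, 1.567, 1.107]
contact_force: [-1.8, -0.7, 0.2]
gripper_width: 0.393
```

```bash
python3 -c "
from g import *
go([.572,.2533,.1444],-.215+np.pi/2)"
```

```text
t 3.8 tcp [0.5728 0.2561 0.1446] F [-1.76 -0.7   0.25] w 0.393 q6 2.02
shift [0.0002 0.0029 0.0002] spin -0.03 axes [[0.002, 0.003, -1.0], [-0.214, -0.977, -0.004], [-0.977, 0.214, -0.001]]
```

Request:
carry_out(series=[[[255, -0.0041, 0, 0.0029, 0], [255, -0.0082, 0, 0.0057, 0], [255, -0.0164, 0, 0.0115, 0], [255, -0.0246, 0, 0.0172, 0], [255, -0.0328, 0, 0.023, 0], [255, -0.041, 0, 0.0287, 0], [255, -0.0492, 0, 0.0344, 0], [255, -0.0655, 0, 0.0344, 0]]])

```text
time_s: 4.6
eef_pos: [0.5379, 0.2634, 0.2102]
orientation: [-1.228, 1.568, 1.699]
contact_force: [0.1, 0.2, -0.1]
gripper_width: 0.396
```

```bash
python3 -c "
from g import *
go([.572,.2533,.1444],-.215+np.pi/2)
t=robot.get_image('side');cv2.imwrite('pics/s3f.png',t);crop(t,200,90,110,110,5,'pics/s3.png')"
```

```text
t 4.6 tcp [0.5379 0.2634 0.2102] F [ 0.11  0.19 -0.07] w 0.396 q6 2.04
shift [ 0.0657  0.0028 -0.0356] spin 0.0 axes [[-0.0, 0.003, -1.0], [-0.213, -0.977, -0.003], [-0.977, 0.213, 0.001]]
```

View pics/s3.png

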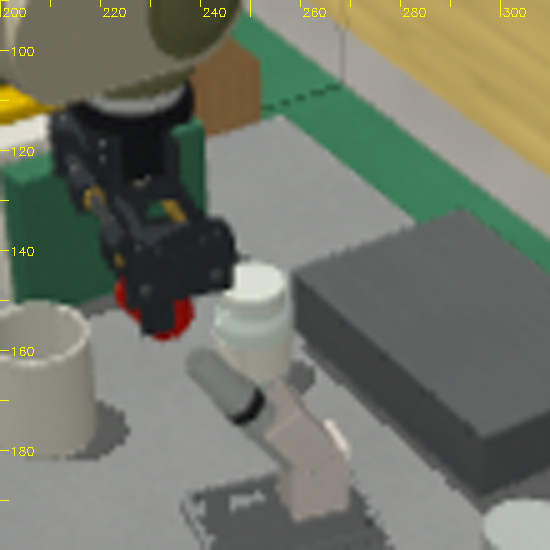

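```bash
python3 -c "
from g import *
go([.5834,.0346,.07])"
```

```text
t 4.65 tcp [0.5393 0.2636 0.2136] F [ 0.43 -0.05  3.42] w 0.397 q6 2.04
shift [ 0.1428  0.2151 -0.0914] spin 0 axes [[0.005, 0.004, -1.0], [-0.213, -0.977, -0.005], [-0.977, 0.213, -0.004]]
```

Request:
carry_out(series=[[[255, -0.01, 0.03, 0, 0], [255, -0.01, 0.075, -0.02, 0], [255, -0.01, 0.12, -0.04, 0], [255, 0, 0.165, -0.06, 0], [255, 0.02, 0.2, -0.08, 0], [255, 0.06, 0.215, -0.091, 0], [255, 0.1, 0.215, -0.091, 0], [255, 0.13, 0.215, -0.091, 0]]])

```text
time_s: 5.45
eef_pos: [0.5823, 0.034, 0.0805]
orientation: [-2.01, 1.565, 0.915]
contact_force: [0.8, 0.7, -0.3]
gripper_width: 0.388
```

```bash
python3 -c "
from g import *
go([.5834,.0346,.027],-.215+np.pi/2)
t=robot.get_image('side');crop(t,215,130,110,110,5,'pics/s4.png')"
```

```text
t 5.45 tcp [0.5823 0.034  0.0805] F [ 0.76  0.69 -0.32] w 0.388 q6 1.64
shift [ 0.0535 -0.0006 -0.0008] spin -0.1 axes [[0.004, 0.005, -1.0], [-0.215, -0.977, -0.005], [-0.977, 0.215, -0.002]]
```

View pics/s4.png

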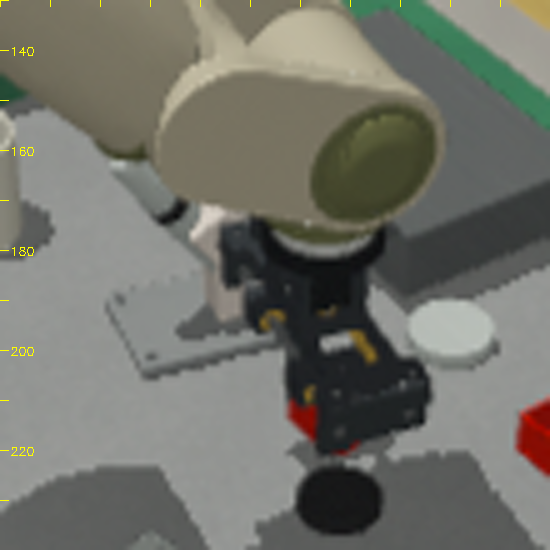

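Request:
carry_out(series=[[[255, 0.02, -0.001, -0.001, 0], [255, 0.04, -0.001, -0.001, 0], [255, 0.05, -0.001, -0.001, 0], [255, 0.054, -0.001, -0.001, 0], [255, 0.057, -0.001, -0.001, 0]]], squeeze=4)

```text
time_s: 6.0
eef_pos: [0.5823, 0.0356, 0.0209]
orientation: [-1.235, 1.566, 1.691]
contact_force: [0.5, -0.3, 6.1]
gripper_width: 0.392
```

Request:
carry_out(series=[[[255, 0.001, 0, 0, 0], [255, 0.002, 0, 0, 0], [255, 0.003, 0, 0, 0]]])

```text
time_s: 6.3
eef_pos: [0.5832, 0.0355, 0.0193]
orientation: [-1.839, 1.566, 1.087]
contact_force: [-0.6, 0.0, 6.1]
gripper_width: 0.395
```

Request:
carry_out(series=[[[255, 0, 0, -0.003, 0], [255, 0, 0, -0.006, 0], [255, 0, 0, -0.009, 0], [255, 0.0007, 0, -0.012, 0], [255, 0.0015, 0, -0.015, 0], [255, 0.0015, 0, -0.015, 0]]])

```text
time_s: 6.9
eef_pos: [0.5982, 0.0323, 0.0178]
orientation: [-1.869, 1.565, 1.056]
contact_force: [0.2, -0.3, 2.7]
gripper_width: 0.394
```

```bash
python3 -c "
from g import *
go([.599,.0312,.016],-.215+np.pi/2)"
```

```text
t 6.9 tcp [0.5982 0.0323 0.0178] F [ 0.22 -0.27  2.74] w 0.394 q6 1.64
shift [ 0.0018  0.0009 -0.001 ] spin -0.05 axes [[0.003, 0.005, -1.0], [-0.214, -0.977, -0.005], [-0.977, 0.214, -0.002]]
```

Request:
carry_out(series=[[[255, 0.001, 0, -0.002, 0], [255, 0.0015, 0, -0.003, 0], [255, 0.002, 0, -0.004, 0], [255, 0.0025, 0, -0.004, 0], [255, 0.0025, 0, -0.004, 0]]])

```text
time_s: 7.4
eef_pos: [0.6021, 0.0315, 0.0152]
orientation: [-1.853, 1.565, 1.073]
contact_force: [-2.3, 2.0, 3.4]
gripper_width: 0.396
```

```bash
python3 -c "
from g import *
go([.599,.0312,.016],-.215+np.pi/2)
t=robot.get_image('side');crop(t,240,170,90,80,6,'pics/s5.png')"
```

```text
t 7.4 tcp [0.6021 0.0315 0.0152] F [-2.25  2.01  3.4 ] w 0.396 q6 1.64
shift [-0.0008  0.001   0.003 ] spin -0.05 axes [[0.003, 0.005, -1.0], [-0.214, -0.977, -0.005], [-0.977, 0.214, -0.002]]
```

View pics/s5.png

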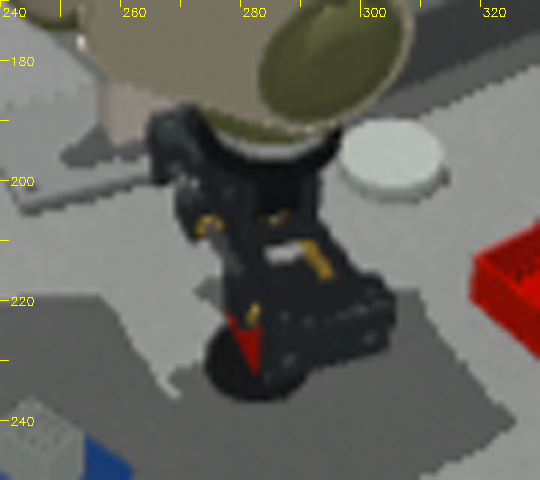

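Request:
carry_out(series=[[[255, 0, -0.001, 0.0015, 0], [255, 0, -0.001, 0.002, 0], [140, 0, -0.001, 0.002, 0], [120, 0, -0.001, 0.002, 0], [60, 0, -0.001, 0.002, 0], [60, 0, -0.001, 0.002, 0], [60, 0, -0.001, 0.002, 0], [60, 0, -0.001, 0.002, 0]]])

```text
time_s: 8.25
eef_pos: [0.6004, 0.0329, 0.0153]
orientation: [-1.864, 1.565, 1.062]
contact_force: [0.7, 0.3, -0.4]
gripper_width: 0.766
```

Request:
carry_out(series=[[[0, 0, 0, 0, 0], [0, -0.02, 0, 0, 0], [0, -0.05, 0, 0, 0], [0, -0.09, 0, 0, 0], [0, -0.12, 0, 0, 0], [0, -0.12, 0.0, 0, 0]]])

```text
time_s: 8.85
eef_pos: [0.6018, 0.0322, 0.1396]
orientation: [-2.597, 1.56, 0.329]
contact_force: [0.3, -0.3, -1.0]
gripper_width: 0.999
```

```bash
python3 -c "
from g import *
go([.4535,.0243,.15],.272)
t=robot.get_image('side');cv2.imwrite('pics/s6f.png',t);u=robot.get_image('top');cv2.imwrite('pics/t6f.png',u)
crop(t,225,180,90,80,4,'pics/a.png');crop(u,230,170,90,100,4,'pics/b.png')
a=cv2.imread('pics/a.png');b=cv2.imread('pics/b.png');c=np.zeros((400,730,3),np.uint8);c[:320,:360]=a;c[:,370:]=b;cv2.imwrite('pics/c6.png',c)"
```

```text
t 8.85 tcp [0.6018 0.0322 0.1396] F [ 0.28 -0.26 -1.  ] w 0.999 q6 1.64
shift [-0.012   0.0394  0.143 ] spin 62.06 axes [[0.011, 0.004, -1.0], [-0.214, -0.977, -0.006], [-0.977, 0.214, -0.01]]
```

View pics/c6.png

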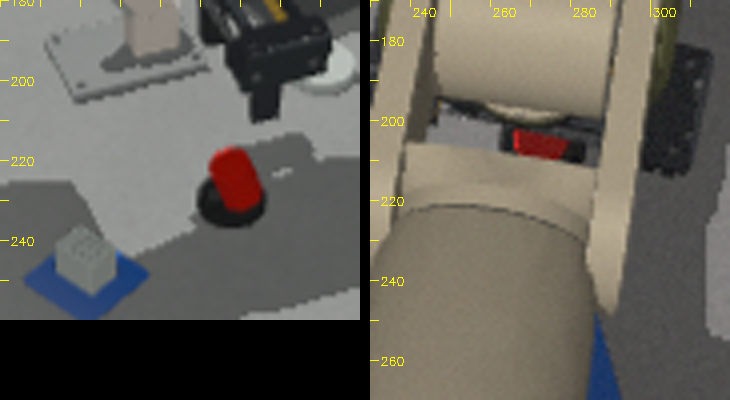

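```bash
cat > f.py <<'E'
from g import *
from scipy.optimize import minimize
th=np.linspace(0,2*np.pi,60)
def redmask(im,box):
    b,g,r=[im[...,i].astype(int) for i in range(3)];m=((r>70)&(r>2.2*g)&(r>2.2*b)).astype(np.float32);x0,y0,x1,y1=box;return m[y0:y1,x0:x1]
def sil(c,ax,a,box,S=8):
    e1=np.cross(ax,[.3,.5,.81]);e1/=np.linalg.norm(e1);e2=np.cross(ax,e1)
    pts=[c+s*.021*ax+.018*(np.cos(q)*e1+np.sin(q)*e2) for s in(-1,1) for q in th]
    uv=np.array([proj(a,x) for x in pts]);x0,y0,x1,y1=box
    hull=cv2.convexHull(((uv-[x0-.5,y0-.5])*S).astype(np.float32)).astype(np.int32)
    k=np.zeros(((y1-y0)*S,(x1-x0)*S),np.float32);cv2.fillPoly(k,[hull],1);return cv2.resize(k,(x1-x0,y1-y0),interpolation=cv2.INTER_AREA)
E
python3 - <<'E'
from f import *
im=cv2.imread("pics/s6f.png");box=(270,205,300,240);m=redmask(im,box)
ys,xs=np.nonzero(m);print("side red n",len(xs),"bbox",xs.min()+270,xs.max()+270,ys.min()+205,ys.max()+205)
e=np.array([.977,-.2135,0])
for t in(0,10,20,35):
    t=np.radians(t);ax=-np.sin(t)*e+np.cos(t)*np.array([0,0,1.])
    low=31*np.cos(t)+18*np.sin(t); zc=.004+(21*np.cos(t)+18*np.sin(t))/1000
    f=lambda p:np.abs(sil(np.array([p[0],p[1],zc]),ax,"side",box)-m).sum()
    r=minimize(f,[.6,.032],method="Nelder-Mead",options=dict(initial_simplex=[[.6,.032],[.605,.032],[.6,.038]]));print(np.degrees(t),r.x.round(4),r.fun)
    k=sil(np.array([*r.x,zc]),ax,"side",box);print("  n",k.sum())
for r in m.astype(int):
    if r.any(): print(''.join('#' if v else '.' for v in r))
E
```

```text
side red n 152 bbox 277 290 217 232
0.0 [0.6078 0.0364] 33.484375
  n 162.67188
10.0 [0.6064 0.0338] 18.75
  n 162.28125
20.0 [0.6052 0.0321] 14.21875
  n 161.59375
35.0 [0.6049 0.031 ] 39.265625
  n 162.98438
...........#####..............
.........########.............
.........########.............
........##########............
........##########............
.......############...........
........###########...........
........###########...........
........############..........
.........###########..........
.........############.........
..........##########..........
..........##########..........
...........#########..........
...........########...........
............#####.............
```

Request:
carry_out(series=[[[0, -0.05, 0.05, 0.02, 0], [0, -0.06, 0.1, 0.04, 0], [0, -0.06, 0.15, 0.06, 0], [0, -0.06, 0.2, 0.08, 0], [0, -0.06, 0.25, 0.1, 0], [0, -0.06, 0.29, 0.1, 0], [0, -0.06, 0.3, 0.1, 0], [0, -0.06, 0.3, 0.1, 0]]])

```text
time_s: 9.75
eef_pos: [0.4362, -0.2426, 0.1921]
orientation: [-1.54, 1.565, 1.381]
contact_force: [0.5, -0.2, -0.4]
gripper_width: 0.999
```

```bash
cat > cap.py <<'E'
from f import *
import sys
t=robot.get_image('side');u=robot.get_image('top');cv2.imwrite('pics/s7f.png',t);cv2.imwrite('pics/t7f.png',u)
crop(t,255,195,60,60,6,'pics/a.png');crop(u,245,180,60,60,6,'pics/b.png');cv2.imwrite('pics/c7.png',np.hstack([cv2.imread('pics/a.png'),cv2.imread('pics/b.png')]))
B={"side":(262,200,305,250),"top":(255,185,295,225)};M={"side":redmask(t,B["side"]),"top":redmask(u,B["top"])}
for a in M: print(a,M[a].sum(), proj(a,[.599,.0312,.012]))
# dark mask
for a,im in(("side",t),("top",u)):
    x0,y0,x1,y1=B[a];d=(im[y0:y1,x0:x1].max(2)<60).astype(int);ys,xs=np.nonzero(d|(M[a]>0).astype(int));print("dark+red",a,len(xs),"bbox",xs.min()+x0,xs.max()+x0,ys.min()+y0,ys.max()+y0)
# fit per-camera offset absorbed: p = x,y,z, tx,ty (tilt), plus side px offset
def ax(p): v=np.array([p[0],p[1],1.]);return v/np.linalg.norm(v)
def fit(cams,p0):
    f=lambda p:sum(np.abs(sil(np.array([p[0],p[1],p[2]]),ax(p[3:5]),a,B[a])-M[a]).sum() for a in cams)
    s=np.vstack([p0]+[np.array(p0)+d for d in np.diag([.004,.004,.004,.2,.2])]);return minimize(f,p0,method="Nelder-Mead",options=dict(initial_simplex=s,maxiter=900,xatol=1e-5,fatol=.02))
best=min((fit(("side","top"),[.601,.032,.028,tx,ty]) for tx in(-.25,0.,.15) for ty in(-.1,.1)),key=lambda r:r.fun)
a=ax(best.x[3:5]);print("cap",best.x[:3].round(4),"axis",a.round(3),"tilt",np.degrees(np.arccos(a[2])).round(1),"cost",best.fun)
E
python3 cap.py; python3 -c "
from g import *
go([.6,.03,.1])"
```

```text
side 0.0 [282.02783519 229.2966509 ]
top 178.0 [273.22261491 205.1670925 ]
dark+red side 618 bbox 269 304 217 249
dark+red top 338 bbox 263 283 196 216
cap [0.6018 0.0323 0.0283] axis [-0.069 -0.124  0.99 ] tilt 8.2 cost 173.765625
t 9.85 tcp [ 0.4373 -0.2395  0.1923] F [ 0.12 -0.3  -0.53] w 0.999 q6 1.04
shift [ 0.0943 -0.2976 -0.1007] spin 0 axes [[0.001, 0.007, -1.0], [-0.216, -0.976, -0.007], [-0.976, 0.216, 0.0]]
```

View pics/c7.png

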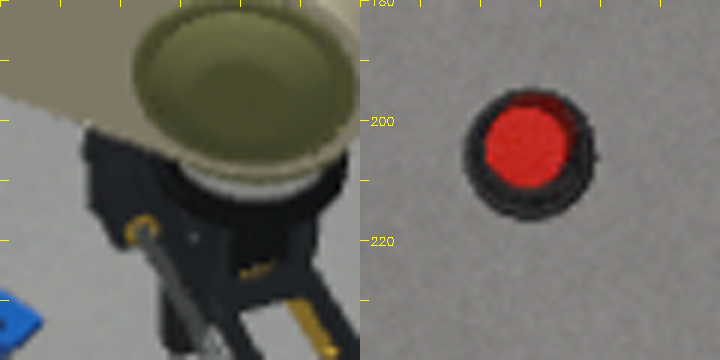

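```bash
sed -i "s/^t=robot.get_image('side');u=robot.get_image('top').*/t=cv2.imread('pics\/s6f.png');u=cv2.imread('pics\/t7f.png')/; s/^crop.*//; s/dict(initial/dict(initial/" cap.py; cat >> cap.py <<'E'
hs=best.x; e=np.array([.977,-.2135]);
# holder centre from top: fit circle r=.03 at z=.012 to dark+red
x0,y0,x1,y1=B["top"]
d=((u[y0:y1,x0:x1].max(2)<60)|(M["top"]>0)).astype(np.float32)
def hold(p,a,S=8):
    x0,y0,x1,y1=B[a];uv=np.array([proj(a,[p[0]+.03*np.cos(q),p[1]+.03*np.sin(q),z]) for q in th for z in(0,.012)])
    h=cv2.convexHull(((uv-[x0-.5,y0-.5])*S).astype(np.float32)).astype(np.int32);k=np.zeros(((y1-y0)*S,(x1-x0)*S),np.float32);cv2.fillPoly(k,[h],1);return cv2.resize(k,(x1-x0,y1-y0),interpolation=cv2.INTER_AREA)
for a,im in(("top",cv2.imread("pics/top0.png")),("side",cv2.imread("pics/side0.png"))):
    x0,y0,x1,y1=B[a];d=(im[y0:y1,x0:x1].max(2)<60).astype(np.float32)
    r=minimize(lambda p:np.abs(hold(p,a)-d).sum(),[.599,.031],method="Nelder-Mead",options=dict(initial_simplex=[[.599,.031],[.603,.031],[.599,.035]]));print("holder",a,r.x.round(4),r.fun,d.sum())
for cam in("top","side"):
    b=min((fit((cam,),[.601,.032,.028,tx,ty]) for tx in(-.25,0.) for ty in(-.1,.1)),key=lambda r:r.fun);a=ax(b.x[3:5]);print(cam,"cap",b.x[:3].round(4),"axis",a.round(3),b.fun)
E
python3 cap.py
```

```text
side 152.0 [282.02783519 229.2966509 ]
top 178.0 [273.22261491 205.1670925 ]
dark+red side 328 bbox 275 296 200 236
dark+red top 338 bbox 263 283 196 216
cap [0.6023 0.0312 0.0321] axis [-0.288  0.051  0.956] tilt 17.0 cost 34.28125
holder top [0.5987 0.0316] 43.8125 361.0
holder side [0.6025 0.0332] 39.34375 184.0
top cap [0.6017 0.0317 0.031 ] axis [-0.266  0.053  0.963] 13.125
side cap [0.6044 0.0314 0.031 ] axis [-0.315 -0.043  0.948] 12.046875
```

```bash
python3 -c "
from g import *
go([.5995,.0325,.11],-.215+np.pi/2)"
```

```text
t 9.85 tcp [ 0.4373 -0.2395  0.1923] F [ 0.12 -0.3  -0.53] w 0.999 q6 1.04
shift [ 0.0844 -0.3    -0.0997] spin -0.14 axes [[0.001, 0.007, -1.0], [-0.216, -0.976, -0.007], [-0.976, 0.216, 0.0]]
```

Request:
carry_out(series=[[[0, 0, -0.045, -0.02, 0], [0, 0, -0.09, -0.04, 0], [0, 0.01, -0.135, -0.06, 0], [0, 0.03, -0.18, -0.08, 0], [0, 0.05, -0.225, -0.1, 0], [0, 0.07, -0.27, -0.1, 0], [0, 0.084, -0.3, -0.1, 0], [0, 0.084, -0.3, -0.1, 0]]])

```text
time_s: 10.65
eef_pos: [0.5985, 0.0382, 0.1072]
orientation: [-0.878, 1.561, 2.053]
contact_force: [-0.7, -0.9, 0.9]
gripper_width: 0.998
```

```bash
python3 -c "
from g import *
go([.5995,.0325,.0205],-.215+np.pi/2)"
```

```text
t 10.65 tcp [0.5985 0.0382 0.1072] F [-0.71 -0.91  0.85] w 0.998 q6 1.64
shift [ 0.0866  0.006  -0.0027] spin 0.25 axes [[-0.004, 0.008, -1.0], [-0.209, -0.978, -0.007], [-0.978, 0.209, 0.006]]
```

Request:
carry_out(series=[[[0, 0.01, 0.006, -0.003, 0.2], [0, 0.04, 0.006, -0.003, 0.2], [0, 0.07, 0.006, -0.003, 0.2], [0, 0.086, 0.006, -0.003, 0.2], [0, 0.086, 0.006, -0.003, 0.2]]], squeeze=5)

```text
time_s: 11.15
eef_pos: [0.5983, 0.0317, 0.0188]
orientation: [-0.57, 1.558, 2.356]
contact_force: [1.0, 0.5, 0.7]
gripper_width: 0.998
```

```bash
python3 -c "
from g import *
go([.5995,.0325,.0205],-.215+np.pi/2)"
```

```text
t 11.15 tcp [0.5983 0.0317 0.0188] F [0.98 0.48 0.68] w 0.998 q6 1.63
shift [-0.0017 -0.0011 -0.001 ] spin -0.02 axes [[-0.009, 0.009, -1.0], [-0.214, -0.977, -0.007], [-0.977, 0.214, 0.011]]
```

Close, with a small correction.

Request:
carry_out(series=[[[255, -0.0015, -0.001, -0.001, 0], [255, -0.0015, -0.001, -0.001, 0], [255, -0.0015, -0.001, -0.001, 0], [255, -0.0015, -0.001, -0.001, 0], [255, -0.0015, -0.001, -0.001, 0], [255, -0.0015, -0.001, -0.001, 0], [255, -0.0015, -0.001, -0.001, 0], [255, -0.0015, -0.001, -0.001, 0]]], squeeze=5)

```text
time_s: 11.95
eef_pos: [0.5995, 0.0325, 0.0204]
orientation: [-0.576, 1.558, 2.35]
contact_force: [-0.1, 1.2, 0.7]
gripper_width: 0.391
```

```bash
python3 -c "
from g import *
go([.5995,.0325,.0205],-.215+np.pi/2)"
```

```text
t 11.95 tcp [0.5995 0.0325 0.0204] F [-0.09  1.23  0.67] w 0.391 q6 1.64
shift [-0.0001 -0.      0.    ] spin -0.01 axes [[-0.009, 0.009, -1.0], [-0.214, -0.977, -0.007], [-0.977, 0.214, 0.011]]
```

Request:
carry_out(series=[[[255, -0.004, 0, 0, 0], [255, -0.005, 0, 0.004, 0], [255, -0.005, 0, 0.009, 0], [255, -0.005, 0, 0.009, 0], [255, -0.003, 0, 0.009, 0], [255, -0.001, 0, 0.009, 0], [255, 0.0005, 0, 0.009, 0], [255, 0.0005, 0, 0.009, 0]]], squeeze=4)

```text
time_s: 12.75
eef_pos: [0.591, 0.0344, 0.02]
orientation: [-0.6, 1.558, 2.326]
contact_force: [0.4, 0.4, 0.8]
gripper_width: 0.392
```

```bash
python3 -c "
from g import *
go([.5995,.0325,.0205],-.215+np.pi/2)"
```

```text
t 12.75 tcp [0.591  0.0344 0.02  ] F [0.45 0.43 0.78] w 0.392 q6 1.64
shift [-0.0006 -0.     -0.0087] spin -0.02 axes [[-0.009, 0.009, -1.0], [-0.214, -0.977, -0.007], [-0.977, 0.214, 0.01]]
```

Request:
carry_out(series=[[[255, 0.0012, 0, -0.0005, 0], [255, 0.002, 0, -0.002, 0], [255, 0.003, 0, -0.004, 0], [255, 0.004, 0, -0.006, 0], [255, 0.005, 0, -0.0075, 0], [255, 0.005, 0, -0.0075, 0]]])

```text
time_s: 13.35
eef_pos: [0.5982, 0.0328, 0.0145]
orientation: [-0.57, 1.558, 2.356]
contact_force: [-0.5, -0.9, 0.4]
gripper_width: 0.392
```

```bash
python3 -c "
from g import *
go([.5995,.0325,.0205],-.215+np.pi/2)"
```

```text
t 13.35 tcp [0.5982 0.0328 0.0145] F [-0.45 -0.86  0.39] w 0.392 q6 1.64
shift [-0.006  -0.     -0.0012] spin -0.02 axes [[-0.009, 0.009, -1.0], [-0.214, -0.977, -0.007], [-0.977, 0.214, 0.011]]
```

Request:
carry_out(series=[[[255, 0.001, 0, 0, 0], [255, 0.001, 0, 0, 0], [150, 0.001, 0, 0, 0], [130, 0.001, 0, 0, 0], [60, 0, 0, 0, 0], [0, 0, 0, 0, 0], [0, 0, 0, 0, 0], [0, 0, 0, 0, 0]]])

```text
time_s: 14.15
eef_pos: [0.5983, 0.0327, 0.0144]
orientation: [-0.569, 1.558, 2.357]
contact_force: [-0.6, 0.1, 0.1]
gripper_width: 0.83
```

Request:
carry_out(series=[[[0, -0.02, 0, 0, 0], [0, -0.06, 0, 0, 0], [0, -0.1, 0, 0, 0], [0, -0.12, 0.04, 0.02, 0], [0, -0.14, 0.09, 0.03, 0], [0, -0.14, 0.14, 0.03, 0], [0, -0.14, 0.19, 0.03, 0], [0, -0.14, 0.24, 0.03, 0]]])

```text
time_s: 14.95
eef_pos: [0.5191, -0.194, 0.1535]
orientation: [-0.58, 1.559, 2.346]
contact_force: [1.0, 0.7, 0.3]
gripper_width: 1.004
```

```bash
cat > cap2.py <<'E'
from f import *
u=robot.get_image('top');t=robot.get_image('side');cv2.imwrite('pics/t8f.png',u);cv2.imwrite('pics/s8f.png',t)
for a,im,b in(("top",u,(255,185,295,225)),("side",t,(262,200,305,250))):
    m=redmask(im,b);print(a,m.sum())
    if m.sum()<100: continue
    def ax(p): v=np.array([p[0],p[1],1.]);return v/np.linalg.norm(v)
    f=lambda p:np.abs(sil(np.array(p[:3]),ax(p[3:5]),a,b)-m).sum()
    p0=np.array([.6,.032,.027,0,0]);R=[]
    for tx in(-.2,0,.1):
        q=p0.copy();q[3]=tx;s=np.vstack([q]+[q+d for d in np.diag([.004,.004,.004,.2,.2])]);R.append(minimize(f,q,method="Nelder-Mead",options=dict(initial_simplex=s,maxiter=800)))
    r=min(R,key=lambda r:r.fun);print(" fit",r.x[:3].round(4),"axis",ax(r.x[3:5]).round(3),r.fun)
    g=minimize(lambda p:np.abs(sil(np.array([p[0],p[1],.025]),np.array([0,0,1.]),a,b)-m).sum(),[.6,.032],method="Nelder-Mead",options=dict(initial_simplex=[[.6,.032],[.604,.032],[.6,.036]]));print(" upright",g.x.round(4),g.fun)
E
python3 cap2.py; python3 -c "
from g import *
go([.4535,.0243,.15],.272)"
```

```text
top 177.0
 fit [0.6014 0.0312 0.0283] axis [-0.035 -0.023  0.999] 12.0625
 upright [0.6016 0.0311] 14.25
side 153.0
 fit [0.6035 0.0323 0.0256] axis [-0.116 -0.176  0.978] 10.75
 upright [0.6037 0.0327] 14.953125
t 15.05 tcp [ 0.5187 -0.1974  0.1531] F [0.3  1.   0.54] w 0.998 q6 1.21
shift [ 0.0054 -0.2019  0.1123] spin 61.72 axes [[-0.009, 0.008, -1.0], [-0.22, -0.976, -0.006], [-0.976, 0.22, 0.01]]
```

Request:
carry_out(series=[[[0, 0, -0.045, 0.025, -8.5], [0, 0, -0.08, 0.05, -17], [0, 0, -0.12, 0.075, -25.5], [0, 0, -0.16, 0.1, -34], [0, 0, -0.19, 0.112, -42.5], [0, 0, -0.202, 0.112, -51], [0, 0, -0.202, 0.112, -59.5], [0, 0, -0.202, 0.112, -68]]])

```text
time_s: 15.85
eef_pos: [0.4536, 0.0256, 0.1555]
orientation: [-1.701, 1.559, 2.414]
contact_force: [-0.3, -1.1, 0.2]
gripper_width: 1.003
```

Request:
carry_out(series=[[[0, 0, 0, 0, -8.5], [0, 0, 0, 0, -17], [0, 0, 0, 0, -25.5], [0, 0, 0, 0, -34], [0, 0, 0, 0, -42.5], [0, 0, 0, 0, -50], [0, 0, 0, 0, -50], [0, 0, 0, 0, -50]]])

```text
time_s: 16.65
eef_pos: [0.4535, 0.0261, 0.1555]
orientation: [-2.578, 1.559, 2.407]
contact_force: [-0.4, 0.2, 0.9]
gripper_width: 1.0
```

```bash
python3 -c "
from g import *
go([.453,.024,.013],.272)"
```

```text
t 16.65 tcp [0.4535 0.0261 0.1555] F [-0.42  0.21  0.89] w 1.0 q6 -0.48
shift [ 1.425e-01 -1.000e-04  3.300e-03] spin 0.01 axes [[-0.009, 0.008, -1.0], [0.963, 0.269, -0.006], [0.269, -0.963, -0.01]]
```

Request:
carry_out(series=[[[0, 0.04, 0, 0.003, 0], [0, 0.08, 0, 0.003, 0], [0, 0.115, 0, 0.003, 0], [0, 0.132, 0, 0.003, 0], [0, 0.142, 0, 0.003, 0], [0, 0.142, 0, 0.003, 0], [100, 0.142, 0, 0.003, 0]]], squeeze=20)

```text
time_s: 17.35
eef_pos: [0.4535, 0.0243, 0.0141]
orientation: [-2.629, 1.56, 2.355]
contact_force: [0.4, -0.2, 0.2]
gripper_width: 0.932
```

Request:
carry_out(series=[[[255, 0, 0, 0, 0], [255, 0, 0, 0, 0], [255, 0, 0, 0, 0], [255, 0, 0, 0, 0], [255, 0, 0, 0, 0], [255, 0, 0, 0, 0], [255, 0, 0, 0, 0], [255, 0, 0, 0, 0]]], squeeze=20)

```text
time_s: 18.15
eef_pos: [0.4536, 0.0243, 0.0142]
orientation: [-2.642, 1.56, 2.341]
contact_force: [0.5, -0.4, 0.1]
gripper_width: 0.338
```

```bash
python3 -c "
from g import *
go([.453,.024,.013],.272)"
```

```text
t 18.15 tcp [0.4536 0.0243 0.0142] F [ 0.51 -0.38  0.13] w 0.338 q6 -0.49
shift [ 0.0012 -0.0006  0.0001] spin -0.05 axes [[-0.007, 0.008, -1.0], [0.963, 0.268, -0.005], [0.268, -0.963, -0.009]]
```

```bash
python3 -c "
from g import *
go([.5441,-.241,.07],.19)"
```

```text
t 18.15 tcp [0.4536 0.0243 0.0142] F [ 0.51 -0.38  0.13] w 0.338 q6 -0.49
shift [-0.0586  0.0159  0.2793] spin 4.65 axes [[-0.007, 0.008, -1.0], [0.963, 0.268, -0.005], [0.268, -0.963, -0.009]]
```

Request:
carry_out(series=[[[255, -0.03, 0, 0, 0], [255, -0.058, 0, 0.01, 0], [255, -0.058, 0.002, 0.05, 0], [255, -0.058, 0.005, 0.09, 1], [255, -0.058, 0.008, 0.13, 2], [255, -0.058, 0.01, 0.17, 3], [255, -0.058, 0.012, 0.21, 4], [255, -0.058, 0.014, 0.24, 4.6]]])

```text
time_s: 18.95
eef_pos: [0.5319, -0.2059, 0.0692]
orientation: [-2.532, 1.559, 2.369]
contact_force: [1.0, -0.1, -2.0]
gripper_width: 0.335
```

```bash
python3 -c "
from g import *
go([.5441,-.241,.07],.19)"
```

```text
t 18.95 tcp [ 0.5319 -0.2059  0.0692] F [ 0.97 -0.09 -2.05] w 0.335 q6 -0.77
shift [-0.0011  0.0054  0.0368] spin -0.05 axes [[-0.008, 0.008, -1.0], [0.982, 0.188, -0.007], [0.188, -0.982, -0.009]]
```

Request:
carry_out(series=[[[255, 0, 0.005, 0.037, 0], [255, 0, 0.005, 0.037, 0], [255, 0, 0.005, 0.037, 0], [255, 0.025, 0.005, 0.037, 0], [255, 0.04, 0.005, 0.037, 0], [255, 0.042, 0.005, 0.037, 0]]])

```text
time_s: 19.55
eef_pos: [0.5422, -0.2389, 0.0251]
orientation: [-2.494, 1.555, 2.409]
contact_force: [-0.9, -0.0, -3.7]
gripper_width: 0.341
```

```bash
cat > car.py <<'E'
from g import *
go([.5441,-.241,.0192],.19)
# carrier vs guide in the top and side pictures: blue plate extents (print coarse), used for lateral offset
u=robot.get_image('top');t=robot.get_image('side')
cv2.imwrite('pics/t9f.png',u);cv2.imwrite('pics/s9f.png',t)
E
python3 car.py
```

```text
t 19.55 tcp [ 0.5422 -0.2389  0.0251] F [-0.87 -0.02 -3.72] w 0.341 q6 -0.81
shift [0.0058 0.0016 0.0025] spin 0.02 axes [[-0.012, 0.011, -1.0], [0.982, 0.189, -0.01], [0.189, -0.982, -0.013]]
```

Request:
carry_out(series=[[[255, 0.002, 0.0015, 0.0025, 0], [255, 0.004, 0.0015, 0.0025, 0], [255, 0.005, 0.0015, 0.0025, 0], [255, 0.0055, 0.0015, 0.0025, 0]]])

```text
time_s: 20.05
eef_pos: [0.5451, -0.2421, 0.0215]
orientation: [-2.528, 1.558, 2.375]
contact_force: [0.1, 0.6, -4.0]
gripper_width: 0.344
```

```bash
python3 -c "
from g import *
go([.6472,-.2211,.0192],.19)"
```

```text
t 20.05 tcp [ 0.5451 -0.2421  0.0215] F [ 0.15  0.64 -4.01] w 0.344 q6 -0.81
shift [ 0.0016  0.1042 -0.0013] spin 0.0 axes [[-0.009, 0.009, -1.0], [0.982, 0.189, -0.007], [0.189, -0.982, -0.01]]
```

Request:
carry_out(series=[[[255, 0.001, 0, 0, 0], [255, 0.002, 0, 0, 0], [255, 0.0025, 0, 0, 0]]])

```text
time_s: 20.35
eef_pos: [0.5451, -0.2421, 0.0192]
orientation: [-2.526, 1.559, 2.376]
contact_force: [-2.4, 0.7, 3.7]
gripper_width: 0.337
```

Request:
carry_out(series=[[[255, 0.0005, 0, -0.001, 0], [255, 0.001, 0, -0.001, 0], [255, 0.001, 0, -0.001, 0]]])

```text
time_s: 20.65
eef_pos: [0.5452, -0.2415, 0.0192]
orientation: [-2.531, 1.56, 2.371]
contact_force: [-1.9, -1.2, 6.7]
gripper_width: 0.34
```

```bash
python3 -c "
from g import *
go([.6472,-.2211,.0192],.19)"
```

```text
t 20.65 tcp [ 0.5452 -0.2415  0.0192] F [-1.92 -1.16  6.69] w 0.34 q6 -0.81
shift [-0.0006  0.104  -0.0008] spin -0.0 axes [[-0.007, 0.007, -1.0], [0.982, 0.189, -0.006], [0.189, -0.982, -0.008]]
```

Request:
carry_out(series=[[[255, -0.001, 0.002, 0, 0], [255, -0.001, 0.005, 0, 0], [255, -0.001, 0.009, 0, 0], [255, -0.001, 0.013, 0, 0], [255, -0.001, 0.016, 0, 0], [255, -0.001, 0.016, 0, 0]]])

```text
time_s: 21.25
eef_pos: [0.5614, -0.2385, 0.0199]
orientation: [-2.531, 1.561, 2.371]
contact_force: [0.2, -1.2, -2.5]
gripper_width: 0.342
```

```bash
python3 -c "
from g import *
go([.6472,-.2211,.0192],.19)
s=robot.read_state();R=Ro.from_euler('xyz',s['orientation']).as_matrix();print('Ftool',(R.T@s['contact_force']).round(2),'Mtool',(R.T@s['moment']).round(3))"
```

```text
t 21.25 tcp [ 0.5614 -0.2385  0.0199] F [ 0.17 -1.15 -2.54] w 0.342 q6 -0.79
shift [ 0.0002  0.0875 -0.0009] spin 0.01 axes [[-0.007, 0.007, -1.0], [0.982, 0.189, -0.006], [0.189, -0.982, -0.008]]
Ftool [ 2.53 -0.03  1.19] Mtool [ 0.049 -0.273  0.111]
```

Request:
carry_out(series=[[[255, 0, 0.005, 0, 0], [255, 0, 0.01, 0, 0], [255, 0, 0.015, 0, 0], [255, 0, 0.02, 0, 0], [255, 0, 0.025, 0, 0], [255, 0, 0.03, 0, 0], [255, 0, 0.035, 0, 0], [255, 0, 0.035, 0, 0]]])

```text
time_s: 22.05
eef_pos: [0.5966, -0.2317, 0.0197]
orientation: [-2.588, 1.562, 2.315]
contact_force: [1.2, -1.8, -2.5]
gripper_width: 0.339
```

```bash
python3 -c "
from g import *
go([.6472,-.2211,.0192],.19)
s=robot.read_state();R=Ro.from_euler('xyz',s['orientation']).as_matrix();print('Ftool',(R.T@s['contact_force']).round(2),'Mtool',(R.T@s['moment']).round(3))"
```

```text
t 22.05 tcp [ 0.5966 -0.2317  0.0197] F [ 1.17 -1.82 -2.5 ] w 0.339 q6 -0.75
shift [ 0.0003  0.0517 -0.0008] spin 0.03 axes [[-0.006, 0.007, -1.0], [0.982, 0.189, -0.005], [0.189, -0.982, -0.008]]
Ftool [2.48 0.82 2.02] Mtool [ 0.062 -0.45   0.245]
```

Request:
carry_out(series=[[[255, 0, 0.005, 0, 0], [255, 0, 0.01, 0, 0], [255, 0, 0.015, 0, 0], [255, 0, 0.02, 0, 0], [255, 0, 0.025, 0, 0], [255, 0, 0.03, 0, 0], [255, 0, 0.036, 0, 0], [255, 0, 0.04, 0, 0]]])

```text
time_s: 22.85
eef_pos: [0.6364, -0.224, 0.0195]
orientation: [-2.59, 1.562, 2.313]
contact_force: [-1.2, -2.8, -2.6]
gripper_width: 0.337
```

```bash
python3 -c "
from g import *
go([.6472,-.2211,.0192],.19)
s=robot.read_state();R=Ro.from_euler('xyz',s['orientation']).as_matrix();print('Ftool',(R.T@s['contact_force']).round(2),'Mtool',(R.T@s['moment']).round(3))"
```

```text
t 22.85 tcp [ 0.6364 -0.224   0.0195] F [-1.2  -2.82 -2.58] w 0.337 q6 -0.71
shift [ 0.0002  0.0112 -0.0008] spin 0.04 axes [[-0.006, 0.007, -1.0], [0.982, 0.19, -0.005], [0.19, -0.982, -0.008]]
Ftool [ 2.57 -1.7   2.56] Mtool [-0.063 -0.447 -0.097]
```

Last stretch slowly, to force.

Request:
carry_out(series=[[[255, 0, 0.003, 0, 0], [255, 0, 0.006, 0, 0], [255, 0, 0.008, 0, 0], [255, 0, 0.0095, 0, 0], [255, 0, 0.0105, 0, 0], [255, 0, 0.0105, 0, 0]]])

```text
time_s: 23.45
eef_pos: [0.6468, -0.2216, 0.0194]
orientation: [-2.636, 1.561, 2.267]
contact_force: [-0.3, 0.3, -2.6]
gripper_width: 0.339
```

Request:
carry_out(series=[[[255, 0, 0.001, 0, 0], [255, 0, 0.002, 0, 0], [255, 0, 0.002, 0, 0]]])

```text
time_s: 23.75
eef_pos: [0.6482, -0.2211, 0.0193]
orientation: [-2.545, 1.56, 2.358]
contact_force: [-3.9, -0.2, -1.0]
gripper_width: 0.341
```

```bash
python3 -c "
from g import *
go([.6472,-.2211,.0192],.19)
s=robot.read_state();R=Ro.from_euler('xyz',s['orientation']).as_matrix();print('Ftool',(R.T@s['contact_force']).round(2),'Mtool',(R.T@s['moment']).round(3))"
```

```text
t 23.75 tcp [ 0.6482 -0.2211  0.0193] F [-3.94 -0.16 -0.97] w 0.341 q6 -0.69
shift [ 0.0001 -0.001  -0.0002] spin 0.06 axes [[-0.008, 0.008, -1.0], [0.982, 0.19, -0.006], [0.19, -0.982, -0.009]]
Ftool [ 1.   -3.89 -0.58] Mtool [-0.096  0.023 -0.565]
```

Request:
carry_out(series=[[[255, 0, 0.001, 0, 0], [255, 0, 0.002, 0, 0], [255, 0, 0.002, 0, 0]]])

```text
time_s: 24.05
eef_pos: [0.6484, -0.2212, 0.0194]
orientation: [-2.317, 1.556, 2.586]
contact_force: [-12.2, -2.3, 3.9]
gripper_width: 0.333
```

Request:
carry_out(series=[[[255, 0, 0, 0, 0], [180, 0, 0, 0, 0], [120, 0, 0, 0, 0], [90, 0, 0, 0, 0], [90, 0, 0, 0, 0], [90, 0, 0, 0, 0]]])

```text
time_s: 24.65
eef_pos: [0.6487, -0.2211, 0.0196]
orientation: [-2.335, 1.557, 2.568]
contact_force: [-0.3, -0.1, -0.1]
gripper_width: 0.644
```

Request:
carry_out(series=[[[90, -0.01, 0, 0, 0], [90, -0.04, 0, 0, 0], [90, -0.09, 0, 0, 0], [90, -0.14, 0, 0, 0], [90, -0.16, -0.05, 0, 0], [90, -0.16, -0.1, 0, 0], [90, -0.16, -0.15, 0, 0], [90, -0.16, -0.2, 0, 0]]])

```text
time_s: 25.45
eef_pos: [0.4559, -0.2596, 0.1826]
orientation: [-2.307, 1.559, 2.598]
contact_force: [0.2, 0.4, -0.1]
gripper_width: 0.643
```

Request:
carry_out(series=[[[90, 0, 0, 0.05, 0], [90, 0, 0, 0.1, 0], [90, 0, 0, 0.15, 0], [90, 0, 0, 0.2, 0], [90, 0, 0, 0.2, 0]]])

```text
time_s: 25.95
eef_pos: [0.4935, -0.4611, 0.1801]
orientation: [-2.205, 1.56, 2.695]
contact_force: [-1.0, 0.6, -1.0]
gripper_width: 0.649
```

```bash
cat > fin.py <<'E'
from f import *
exec(open('cap2.py').read())
go([.65,-.22,.1])
n=np.array([.6472,-.2211]);cy,sy=np.cos(.19),np.sin(.19)
def W(x,y,z): return [n[0]+cy*x-sy*y,n[1]+sy*x+cy*y,z]
hsv=cv2.cvtColor(u,cv2.COLOR_BGR2HSV);x0,y0,x1,y1=335,160,405,245
org=cv2.inRange(hsv,(5,120,80),(22,255,255));gry=hsv
o=np.argwhere(org[y0:y1,x0:x1]>0)+[y0,x0]
def nest(v,z):
    w=at("top",v[1],v[0],z)[:2]-n;return np.array([cy*w[0]+sy*w[1],-sy*w[0]+cy*w[1]])
q=np.array([nest(v,.015) for v in o]);print("orange now n",len(o),"x",q[:,0].min().round(4),q[:,0].max().round(4),"y",q[:,1].min().round(4),q[:,1].max().round(4))
u0=cv2.imread("pics/top0.png");o0=np.argwhere(cv2.inRange(cv2.cvtColor(u0,cv2.COLOR_BGR2HSV),(5,120,80),(22,255,255))[y0:y1,x0:x1]>0)+[y0,x0]
q=np.array([nest(v,.015) for v in o0]);print("orange start n",len(o0),"x",q[:,0].min().round(4),q[:,0].max().round(4),"y",q[:,1].min().round(4),q[:,1].max().round(4))
# along the nest axis at y=+-.028: colours from x=-.06..0 at plate height
for y in(-.026,.0):
    print("y",y,[(round(x*1000),hsv[int(round(p[1])),int(round(p[0]))].tolist()) for x in np.arange(-.048,.042,.006) for p in[proj("top",W(x,y,.013))]])
# bystanders: changed pixels vs start
for a,i,j in(("top",u,u0),("side",t,cv2.imread("pics/side0.png"))):
    for nm,p in dict(disc=(238,146),jar=(128,162),mug=(110,228),marker=(180,293),tray=(312,138),driver=(453,273),vblock=(350,291)).items():
        if a=="top": print(nm,cv2.absdiff(i,j)[p[1]-15:p[1]+15,p[0]-15:p[0]+15].mean().round(1),end=" ")
E
python3 fin.py
```

```text
top 178.0
 fit [0.6009 0.031  0.0308] axis [-0.029 -0.019  0.999] 12.0625
 upright [0.602  0.0312] 13.828125
side 87.0
t 26.05 tcp [ 0.4938 -0.4564  0.1809] F [ 0.49 -0.41 -0.27] w 0.651 q6 -1.11
shift [ 0.0808  0.1989 -0.2018] spin 0 axes [[-0.01, 0.007, -1.0], [0.982, 0.19, -0.009], [0.19, -0.982, -0.008]]
orange now n 60 x -0.0613 -0.0382 y 0.0309 0.0574
orange start n 61 x -0.0613 -0.0382 y 0.0309 0.058
y -0.026 [(-48, [22, 15, 190]), (-42, [22, 15, 191]), (-36, [109, 207, 133]), (-30, [109, 200, 162]), (-24, [109, 196, 164]), (-18, [108, 211, 161]), (-12, [110, 183, 155]), (-6, [109, 80, 153]), (0, [35, 8, 184]), (6, [106, 52, 137]), (12, [36, 8, 170]), (18, [109, 82, 162]), (24, [109, 197, 164]), (30, [109, 201, 162]), (36, [107, 174, 114])]
y 0.0 [(-48, [27, 14, 188]), (-42, [27, 14, 184]), (-36, [110, 143, 128]), (-30, [109, 204, 161]), (-24, [109, 200, 161]), (-18, [109, 179, 161]), (-12, [40, 7, 104]), (-6, [43, 10, 174]), (0, [40, 9, 170]), (6, [34, 10, 173]), (12, [45, 6, 169]), (18, [60, 5, 167]), (24, [109, 198, 162]), (30, [109, 209, 162]), (36, [107, 180, 105])]
disc 2.6 jar 2.6 mug 2.5 marker 2.5 tray 4.1 driver 34.5 vblock 75.5
```

```bash
python3 - <<'E'
from f import *
B={"top":(255,185,295,225),"side":(262,200,305,250)};M={a:redmask(cv2.imread(f"pics/{a[0]}8f.png"),B[a]) for a in B}
def ax(p): v=np.array([p[0],p[1],1.]);return v/np.linalg.norm(v)
off=np.array([.0022,.001,0]) # side-minus-top bias
f=lambda p:sum(np.abs(sil(np.array(p[:3])+(off if a=="side" else 0),ax(p[3:5]),a,B[a])-M[a]).sum() for a in B)
for tx,ty in((0,0),(-.2,0),(-.1,-.15)):
    q=np.array([.6016,.0311,.025,tx,ty]);s=np.vstack([q]+[q+d for d in np.diag([.004,.004,.004,.15,.15])])
    r=minimize(f,q,method="Nelder-Mead",options=dict(initial_simplex=s,maxiter=900));print(r.x.round(4),"tilt",np.degrees(np.arccos(ax(r.x[3:5])[2])).round(1),r.fun,"upright there",f([*q[:3],0,0]))
E
```

```text
[ 0.6017  0.0315  0.0237 -0.0207 -0.0333] tilt 2.2 90.984375 upright there 95.140625
[ 0.6019  0.0314  0.023  -0.0192 -0.0367] tilt 2.4 91.390625 upright there 95.140625
[ 0.6019  0.0311  0.0236 -0.0281 -0.0426] tilt 2.9 91.859375 upright there 95.140625
```

```bash
python3 -c "
from g import *
print(robot.job_done());go([.5,-.4,.2])"
```

```text
the job is handed in; nothing more can be done
None
the job is handed in; nothing more can be done
```

The job is handed in: the red cap stands upright in the holder, and the carrier is home in its guide with the catch shut behind it. The clock stood at about 26 s of the 53 s.

**Cap:** I drew it off along the probe's axis and tilted it upright against the recess floor. After the first release it was still leaning about 16°, with its mouth on the holder's rim. I gripped it again, moved it about 9 mm back and released it. The last camera fit shows about 2° of tilt, a centre about 24 mm above the bench, and 3 mm off the holder's middle.

**Carrier:** I set it down at the guide's mouth and pushed it in. The sideways push from the catch rose to about 2.5 N and then dropped away. At the end, a further 2 mm command moved it only 0.2 mm at about 12 N, so it was on the end stop. In the top picture the orange tooth is back where it started, and the carrier's rear edge is at nest x of about -36 mm. The gripper has let go and is well clear.

**Checks that were weaker or disagreed:**
- **Cameras:** the side and top cameras differ by 2–4 mm. The side view alone fitted a larger cap tilt (about 12°, weakly determined), and the combined fit's residual was high.
- **Side view at the end:** it was partly blocked, so the cap check uses the side picture taken just after its second release. A later top picture agreed with it.
- **Bystanders:** disc, jar, mug, marker and tray look unchanged from above. The driver and V-block areas differ from the first picture. I put that down to the arm and its shadow and did not check further; I did not move the arm low near them.

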